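Close the spice mill and hold its lid at pulse

ROBOT

A 7-joint arm with a two-finger parallel gripper is mounted at the origin on the work surface. World frame = base frame: x ahead of the robot, y to its left, z up, the work surface at z = 0. Lengths are in mm, angles in rad, forces in N, time in s.
With the tool pointing down it reaches from about 400 to 925 mm from the base axis. Payload 5.6 kg.
Tool frame: the origin (TCP) lies on the mounting face of the last link; the fingertips stand 173 mm ahead of it and the grasp point (between the pads) lies 155 mm ahead of it; z points along the fingers, y is the line along which they close (so a half turn about z gives the same grasp; the last joint's range is limited). The gripper opens to 85 mm and grips with 20 to 120 N. Pads are 22 mm wide; open, the fingers measure 114 mm over their backs; the gripper's body (76 mm by 85 mm) begins 54 mm behind the grasp point. The pads swing forward as they close: fully open they stand 13 mm farther back than shut.
Start: joints at [1.288, 0.468, -0.012, 1.603, 0.006, 1.071, -0.056], TCP at [154.343, -631.411, 404.69] pointing down, gripper open.
Joint ranges: [-2.53, 2.53], [-0.31, 2.02], [-1.57, 1.55], [0.28, 2.44], [-1.29, 4.43], [0.15, 1.84], [-2.92, 2.92]. Speed limits (rad/s): [2.57, 2.57, 3.14, 3.14, 3.14, 3.14, 3.14].

INTERFACE

Orientations are given as a unit quaternion [x, y, z, w].
In Python, from workcell import observe, grab_frame, camera_info, workorder, models gives the robot as it stands.
- The arm moves only by the shell command python3 -m inch 'ROWS' [OPENING]. ROWS is JSON, one flat list of numbers, 6 for each row, row after row: the shift along the tool's x, y, z in m, then the turn, a rotation vector about the tool's x, y, z in rad. In form: [x, y, z, wx, wy, wz, x, y, z, wx, wy, wz, ...]. A call has 1 to 8 rows; each row shifts and turns the commanded pose from where the row before left it, along the tool's axes as they then stand; what a row does not reach is not made up. A row lasts 1/8 s, in which the tool goes at most 62.5 mm and 10.7 degrees, less where a joint would pass 70% of its speed; a pose out of reach is approached as far as the arm can. A call is refused whole if a number of a shift passes 0.0625 or a number of a turn 0.188, either way. A call with a gripper value outside its range is refused whole. OPENING is the opening, from 0 (shut) to 1 (fully open), set as the call begins (- or left out, the last holds). The fingers move at their own pace and stop on an object; the grip force is fixed at half the most. Time passes only in rows, so rows that do not move let the fingers close. It gives the time, the measured TCP pose, the force, the opening and the grip force at its end, in the units of the state.
- observe(): the state, without advancing time (a new reading comes with each control period).
- grab_frame(name): name is "scene" or "top" or "wrist"; returns the picture (384x512x3 uint8, blue, green, red); there is no depth.
- camera_info(name): a dict with "intrinsics" (3x3 intrinsics, pixels), "T" (4x4, takes a point from camera to world coordinates). Camera axes: x right, y down, z forward; pixel columns grow to the right and rows downward; lengths in mm; the calibration is good to about 2 mm. A picture is of the moment at which its call begins: read the wrist's pose just before it. camera_info takes no time and is no camera call; for the wrist camera it gives the pose at the moment of the call.
- workorder.job_done(): hands the job in; it is judged then, once.
Trained networks look in the newest picture that a camera, given by its name, has taken for a name from the list of things; names that differ only in an ending like _2 or _b are one class to them, and where a whole thing is asked for, a point or a joint stands for the part that bears it (a point fixed in the world has none). Each returns a list of dicts, best first, with "conf" (0 to 1); they miss things now and then, are a little off and sometimes report something else, mostly with a low value. They report only what shows in the picture. A call takes as long as a camera call. They do not tell look-alikes from the thing itself.
- models.look_for(camera, label): "centre" ([column, row] in pixels, amid what is visible of it).
- models.silhouettes(camera, label): "region" (384x512 bool, what is visible of it) and "centre" ([column, row] in pixels, amid what is visible of it).
The state is a dict: "time": time; "joint_positions": joint angles; "joint_vel": joint speeds; "joint_torque": joint torques, N m; "ee_pos": TCP position; "ee_rot": TCP orientation; "force": force on the tool from outside, world axes, zero at the start; "torque": the same for the moment, N m; "finger_gap": finger opening in mm; "grip_force": force on a finger pad.
Only numpy, scipy, OpenCV 4.12 (cv2) and the standard library are available. Lean on these libraries where they do the work, as an engineer would, in place of code of your own. Each camera call takes 0.05 s, during which the arm holds its last target. There are 200 camera calls.

TASK

The spice mill is loaded with nutmegs. Push its grounds drawer fully shut, then put the bayonet lid on the mill (lugs down through the green-marked notches, flange flat on the rim) and twist it clockwise half way to the lock, so that its pointers stand at the yellow marks, against the spring and never as far as the lock click. Finish while still gripping the lid and holding it at the yellow marks; leave the tin, bottle, mug, pepper jar and salt pot where they are.

Things in the scene. Friction and masses are not known exactly. Their poses are not given: they have to be found in the camera images.
- mill: Electric spice mill, dark green, fixed to the counter. Base 170 (x) x 140 (y) x 65 mm high; origin at the centre of its underside; z up, -x is the front with the drawer. On it, 20 mm to +x of the origin, a round collar, 112 mm outside diameter, up to z = 110 mm; inside, a steel lip 6 mm thick, 72 mm inside diameter, with two notches about 20 mm wide, at the +y and -y sides.
- mouth (a point): Centre of the collar's mouth, level with the rim and the lip's top (110 mm above the counter); axes as the mill's. Seated, the lid's underside is 15 mm below this point.
- green_mark (a point): Green mark on the rim outside the notch on the mill's +y side, 52 mm from the mouth's centre (another straight across, at -y). The lid enters when its x axis points at the green marks, either way round, with about 0.15 rad of play.
- yellow_mark (a point): Yellow mark on the rim, 45 deg clockwise (seen from above) from the green mark, towards the mill's +x, 52 mm from the mouth's centre (another straight across): half way, the pulse position. The red marks, locked, are 90 deg clockwise from the green ones, at the mill's +x and -x.
- drawer_knob (a point): Centre of the outer face of the drawer's bronze knob (24 mm diameter, standing 20 mm out from the 104 x 44 mm drawer front), 34 mm above the counter. Push it along the mill's +x. With the drawer shut it lies 105 mm to -x of the mill's origin.
- grounds_drawer (a joint): How far the drawer stands open (m): 0 is fully shut (a hard stop), up to 0.065. Slides with about 1.5 N of friction and stays where it is left.
- lid: Loose bayonet lid, about 160 g, plug down on the counter, left or right of the mill. Origin at the centre of its underside, z up. Plug 66 mm diameter (tapering to 58 in its lowest 7 mm), 0 to 15 mm high; black flange 92 mm diameter, 15 to 21 mm; orange grip bar on it, 70 mm along the lid's x, 14 mm wide, up to 50 mm high. A half turn about z makes no difference.
- lid_lug (a point): Outer end of the brass lug on the lid's +x side (another at -x), 41 mm from the lid's axis, 4.5 mm above its underside; lugs 8 mm wide, 5 mm thick, under the bar's ends and the white pointers on the flange. Seated, they turn beneath the lip with 2 mm of play up and down.
- pulse_ring (a joint): Turn of the sprung ring inside the collar (rad), 0 at rest, growing clockwise seen from above. The lugs meet it after about 0.18 rad of turn and push it: about 0.60 at the yellow marks. Its spring (0.06 N m at rest, 0.11 at the yellow marks) turns the lid back when let go. The lock's click is felt from about 1.0 and is passed at 1.17.
- spice_tin: Closed steel can, 68 mm diameter, 50 mm high, a bystander; on whichever side the lid is not. Origin at the centre of its underside.
- sauce_bottle: Bottle with green cap, 52 mm diameter, 110 mm high, right; a bystander. Origin at the centre of its underside.
- mug: Blue mug, 80 mm diameter, 90 mm high, left; a bystander. Origin at the centre of its underside.
- pepper_jar: Amber jar with steel cap, 52 mm diameter, 90 mm high, left; a bystander. Origin at the centre of its underside.
- salt_pot: White pot with wood-coloured cap, 48 mm diameter, 80 mm high, far right; a bystander. Origin at the centre of its underside.
Things that resemble listed ones, but are neither listed nor needed, are in the scene too. Leave any blue, brown or purple look-alike of the lid alone.

How it is judged:
By the outcome, as a careful person would: the job done as asked, in the order asked, and still so for the second after the job is handed in, while the arm keeps its last pose, push and grip.
It also fails if it takes over 56 s, if anything falls off the work surface, if the arm or the gripper's body presses on something with over 40 N, if the wrist force passes 120 N, or if a joint passes its speed limit or range.

## Working session

There is one attempt and no reset: what is moved stays moved. The work goes in short steps, Python scripts to look and compute and a shell command to move; the robot and the scene stay as the last step left them, time stands still between calls to the robot, and variables do not carry over. Pictures are saved under pics/ and viewed, at most 10 in all, crops included, and the job is handed in when it is done.

```bash
mkdir -p pics; cat > h.py <<'E'
import numpy as np,cv2
from scipy.spatial.transform import Rotation as R
from workcell import observe,grab_frame,camera_info,workorder,models
def ray(cam,uv,z,info=None):
    c=info or camera_info(cam);K=np.array(c["intrinsics"]);T=np.array(c["T"])
    d=T[:3,:3]@np.linalg.solve(K,[uv[0],uv[1],1]);o=T[:3,3]
    return (o+d*(z-o[2])/d[2])
def proj(cam,p,info=None):
    c=info or camera_info(cam);K=np.array(c["intrinsics"]);T=np.linalg.inv(np.array(c["T"]))
    q=K@(T[:3,:3]@np.array(p)+T[:3,3]);return q[:2]/q[2]
def st():
    s=observe();Rm=R.from_quat(s["ee_rot"]).as_matrix()
    print("t",s["time"],"pos",np.round(s["ee_pos"],1),"F",np.round(s["force"],1),"T",np.round(s["torque"],2),"gap",s["finger_gap"],"grip",s["grip_force"]);print("R",np.round(Rm,3).tolist(), "q",np.round(s["joint_positions"],2));return s,Rm
E
python3 - <<'E'
from h import *
st()
ims=[grab_frame(n) for n in("scene","top")]
cv2.imwrite("pics/a.png",cv2.resize(ims[0],(800,600)));cv2.imwrite("pics/b.png",cv2.resize(ims[1],(800,600)))
for n in("scene","top"):
  print(n,np.round(np.array(camera_info(n)["T"])[:3,3]))
  for l in("lid","mill","drawer_knob","mouth","green_mark","yellow_mark","spice_tin","lid_lug"):
    print(l,[(np.round(d["centre"]).tolist(),round(d["conf"],2)) for d in models.look_for(n,l)])
E
```

```text
t 0.0 pos [ 154.3 -631.2  403.7] F [-0.  -0.  -0.7] T [ 0.02  0.01 -0.02] gap 85.57145559954367 grip 0.0
R [[0.971, 0.237, -0.001], [0.237, -0.971, 0.002], [-0.0, -0.002, -1.0]] q [ 1.29  0.47 -0.01  1.6   0.01  1.07 -0.06]
scene [1109. -391.  782.]
lid [([311.0, 141.0], 0.88), ([331.0, 166.0], 0.85), ([294.0, 184.0], 0.82), ([272.0, 238.0], 0.7), ([359.0, 145.0], 0.57)]
mill [([276.0, 231.0], 0.66)]
drawer_knob [([240.0, 215.0], 0.95)]
mouth [([273.0, 236.0], 0.81)]
green_mark [([274.0, 234.0], 0.76), ([334.0, 167.0], 0.43)]
yellow_mark [([275.0, 231.0], 0.66)]
spice_tin [([147.0, 243.0], 0.67)]
lid_lug [([334.0, 167.0], 0.87), ([361.0, 148.0], 0.76), ([296.0, 186.0], 0.67), ([309.0, 140.0], 0.61)]
top [ 292.    6. 1389.]
lid [([158.0, 206.0], 0.74), ([206.0, 212.0], 0.61)]
mill [([271.0, 166.0], 0.94), ([279.0, 199.0], 0.61)]
drawer_knob [([281.0, 195.0], 0.9)]
mouth [([270.0, 167.0], 0.81)]
green_mark [([270.0, 168.0], 0.65)]
yellow_mark [([268.0, 163.0], 0.57)]
spice_tin [([364.0, 223.0], 0.85)]
lid_lug [([205.0, 212.0], 0.95), ([105.0, 212.0], 0.92), ([156.0, 210.0], 0.91), ([137.0, 259.0], 0.58)]
```

View pics/a.png

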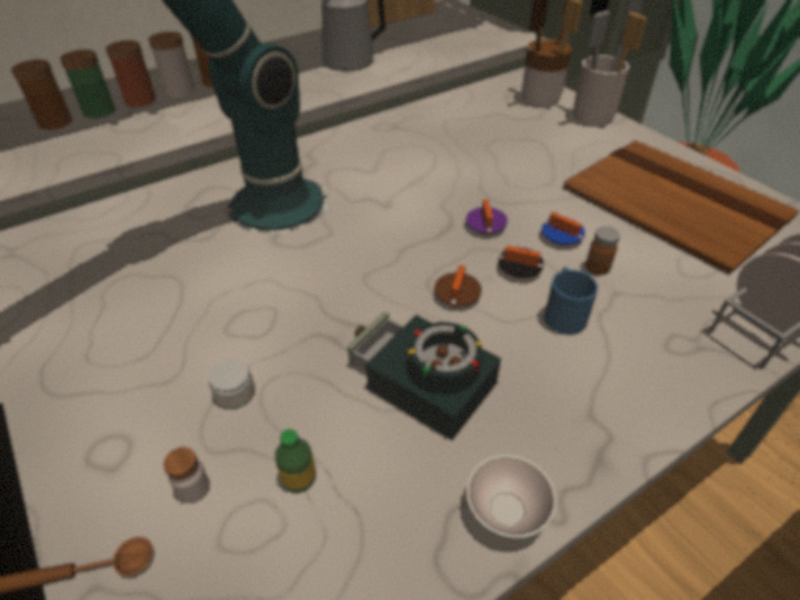

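View pics/b.png

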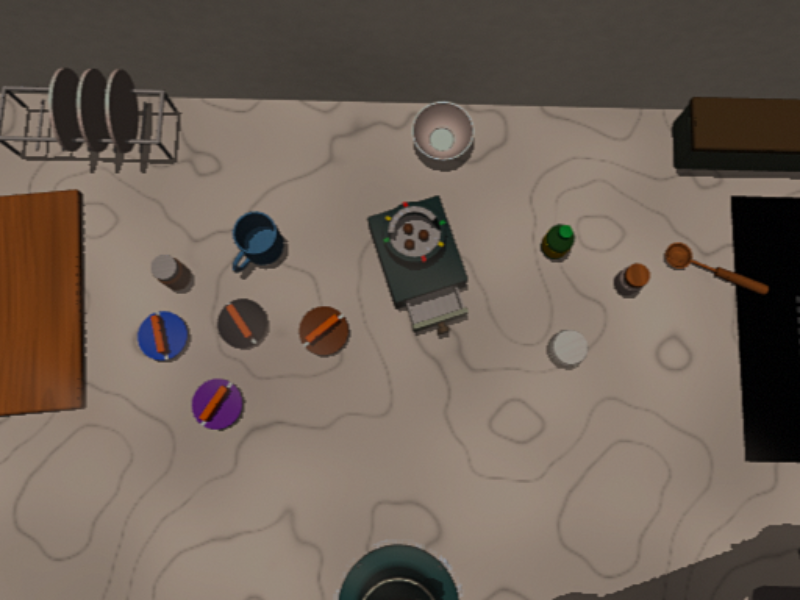

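```bash
python3 - <<'E'
from h import *
print(np.round(camera_info("top")["T"],3),camera_info("top")["intrinsics"])
for uv,z in (((158,206),50),((206,212),50),((105,212),50),((137,259),50),((270,167),110),((281,195),34)):print(uv,np.round(ray("top",uv,z)))
for uv,z in (((311,141),50),((331,166),50),((294,184),50),((359,145),50),((273,236),110),((240,215),34)):print(uv,np.round(ray("scene",uv,z)))
E
```

```text
[[ 2.900000e-02 -9.820000e-01  1.850000e-01  2.917130e+02]
 [-1.000000e+00 -2.700000e-02  1.300000e-02  6.232000e+00]
 [-7.000000e-03 -1.850000e-01 -9.830000e-01  1.389497e+03]
 [ 0.000000e+00  0.000000e+00  0.000000e+00  1.000000e+00]] [[478.70660368   0.         252.06613303]
 [  0.         478.70660368 190.48445131]
 [  0.           0.           1.        ]]
(158, 206) [491. 289.  50.]
(206, 212) [478. 152.  50.]
(105, 212) [470. 438.  50.]
(137, 259) [341. 337.  50.]
(270, 167) [599. -25. 110.]
(281, 195) [535. -60.  34.]
(311, 141) [378. 308.  50.]
(331, 166) [510. 276.  50.]
(294, 184) [511. 134.  50.]
(359, 145) [482. 422.  50.]
(273, 236) [672. -57. 110.]
(240, 215) [513. -51.  34.]
```

Lid candidates in the top view (800 px scale): black-flanged at (242,323), brown at (325,331), blue at (163,336), and purple at (218,404). The black flange with the orange bar, left of the mill, fits the description. The mill mouth is at about (415,237) and the open drawer's knob at about (443,330). I'll confirm in a crop.

```bash
python3 - <<'E'
from h import *
im=cv2.imread("pics/b.png")
im=grab_frame("top")
cv2.imwrite("pics/c.png",cv2.resize(im[118:228,130:310],None,fx=4.4,fy=4.4,interpolation=cv2.INTER_CUBIC))
E
```

```text
(no output)
```

View pics/c.png

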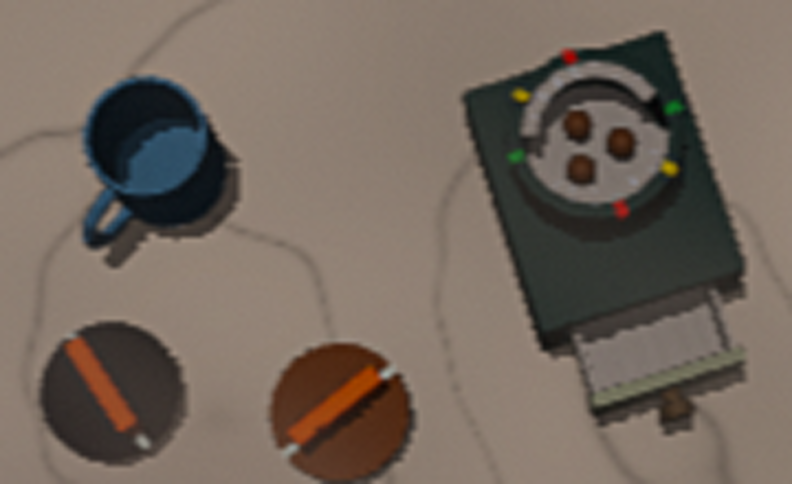

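The crop shows the black-flanged lid at (113,392), with white pointers at (70,337) and (143,442). Brown is at (341,412) and is a look-alike. The mill marks are red (569,57)/(621,209), green (516,156)/(673,107), yellow (521,96)/(670,169). The knob is at (676,410).

```bash
python3 - <<'E'
from h import *
def P(x,y,z): return ray("top",(130+(x+.5)/4.4-.5,118+(y+.5)/4.4-.5),z)
r1,r2,g1,g2,y1,y2=[P(*p,110) for p in((569,57),(621,209),(516,156),(673,107),(521,96),(670,169))]
print("mouth",(r1+r2)/2,(g1+g2)/2,(y1+y2)/2)
for n,a,b in(("red x",r1,r2),("green y",g1,g2),("yellow",y1,y2)):print(n,np.linalg.norm(a-b),np.arctan2(*(a-b)[1::-1]))
p1,p2=P(70,337,21),P(143,442,21);print("lid ptrs",p1,p2,(p1+p2)/2,np.linalg.norm(p1-p2),np.arctan2(*(p1-p2)[1::-1]),"flange",P(113,392,18))
print("knob",P(676,410,34), "mug",P(145,110,90),"brown",P(341,412,20))
E
```

```text
mouth [653.39574147  -9.13893735 110.        ] [654.05355668  -9.01911509 110.        ] [653.46706711  -9.39796829 110.        ]
red x 104.05129529642839 0.3432641454264008
green y 103.78678324035118 1.9096585162685618
yellow 104.87413630506663 1.1274813646961028
lid ptrs [529.37682487 333.32832246  21.        ] [460.91980082 280.56663045  21.        ] [495.14831285 306.94747646  21.        ] 86.43008899938134 0.6566350975327961 flange [493.88328338 303.07752465  18.        ]
knob [489.81983735 -67.17724677  34.        ] mug [666.27371894 279.0490943   90.        ] brown [484.46242001 151.8595668   20.        ]
```

Black lid at (495,306), with its bar at yaw about 0.66. The mouth is at (653.6,-9.2) and mill yaw is 0.341. The mark diameters come out at 104 mm as specified. The drawer is about 49 mm open. Next: move to in front of the knob with the gripper shut.

```bash
python3 -m inch '[0.038,-0.042,0.012,0,0,0,0.038,-0.042,0.012,0,0,0,0.038,-0.042,0.012,0,0,0,0.038,-0.042,0.012,0,0,0,0.038,-0.042,0.012,0,0,0,0.038,-0.042,0.012,0,0,0,0.038,-0.042,0.012,0,0,0,0.038,-0.042,0.012,0,0,0]' 0; python3 - <<'E'
from h import *
st()
E
```

```text
time: 1.95
ee_pos: [370.6, -231.4, 308.8]
ee_rot: [0.993, 0.119, 0.001, 0.001]
force: [0.4, -1.0, 0.8]
finger_gap: 0.2
grip_force: 0.0
t 1.95 pos [ 370.6 -231.4  308.8] F [ 0.4 -1.   0.8] T [-0.   -0.03  0.02] gap 0.19889275169182394 grip 0.0
R [[0.971, 0.237, 0.001], [0.237, -0.971, -0.001], [0.001, 0.001, -1.0]] q [ 0.68  0.27 -0.22  2.18  0.09  0.71 -0.94]
```

```bash
python3 -m inch '[0.029,-0.032,0.0285,0,0,0,0.029,-0.032,0.0285,0,0,0,0.029,-0.032,0.0285,0,0,0,0.028,-0.031,0.0285,0,0,0,0,0,0,0,0,-0.1,0,0,0,0,0,0]'; python3 - <<'E'
from h import *
s,Rm=st()
d=np.array([489.8,-67.2,34])-np.array(s["ee_pos"]);print(np.round(Rm.T@d,1))
i=camera_info("wrist");im=grab_frame("wrist");cv2.imwrite("pics/d.png",im)
E
```

```text
time: 2.7
ee_pos: [451.6, -81.7, 194.4]
ee_rot: [0.986, 0.169, -0.0, -0.0]
force: [0.2, 0.5, 0.0]
finger_gap: 0.2
grip_force: 0.0
t 2.7 pos [451.6 -81.7 194.4] F [0.2 0.5 0. ] T [ 0.04 -0.04 -0.01] gap 0.22177937628104152 grip 0.0
R [[0.943, 0.333, -0.0], [0.333, -0.943, 0.0], [-0.0, -0.0, -1.0]] q [ 0.29  0.52 -0.22  2.17  0.25  0.47 -1.35]
[ 40.9  -0.9 160.4]
```

View pics/d.png

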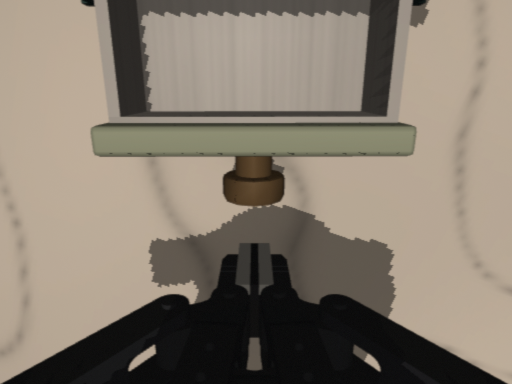

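The wrist view shows the knob at (254,187), directly ahead of the closed fingers at (254,260). Push.

```bash
python3 -m inch '[0.015,0,0,0,0,0,0.01,0,0,0,0,0,0.008,0,0,0,0,0,0.008,0,0,0,0,0,0.008,0,0,0,0,0,0.008,0,0,0,0,0,0.008,0,0,0,0,0,0.006,0,0,0,0,0]';python3 -m inch '[0.002,0,0,0,0,0,0.002,0,0,0,0,0]';python3 -m inch '[0.002,0,0,0,0,0,0.002,0,0,0,0,0]';
```

```text
time: 3.75
ee_pos: [518.8, -58.3, 194.6]
ee_rot: [0.986, 0.169, -0.0, 0.0]
force: [-1.6, -0.8, 0.0]
finger_gap: 0.1
grip_force: 0.9
time: 4.0
ee_pos: [522.1, -57.0, 194.6]
ee_rot: [0.986, 0.169, -0.0, -0.0]
force: [-1.6, -1.2, 0.6]
finger_gap: -0.2
grip_force: 0.8
time: 4.25
ee_pos: [525.5, -55.9, 194.5]
ee_rot: [0.986, 0.169, -0.001, -0.0]
force: [-5.5, -1.9, 3.9]
finger_gap: -0.2
grip_force: 2.6
```

```bash
python3 -m inch '[0.0015,0,0,0,0,0,0.0015,0,0,0,0,0]';python3 -m inch '[0.001,0,0,0,0,0,0,0,0,0,0,0]'
```

```text
time: 4.5
ee_pos: [526.5, -55.7, 194.2]
ee_rot: [0.986, 0.169, -0.004, 0.0]
force: [-10.4, -3.2, 8.2]
finger_gap: 0.0
grip_force: 6.0
time: 4.75
ee_pos: [526.7, -55.6, 194.0]
ee_rot: [0.986, 0.168, -0.005, 0.0]
force: [-11.4, -3.3, 8.3]
finger_gap: -0.2
grip_force: 6.2
```

The drawer stopped hard at the predicted position with 12 N while stationary, so it is shut. Back off, rise, and go to the lid.

```bash
python3 -m inch '[-0.045,0,0,0,0,0,0,0,-0.055,0,0,0,0,0,-0.055,0,0,0,0.013,-0.0555,0,0,0,0,0.013,-0.0555,0,0,0,0,0.013,-0.0555,0,0,0,0,0.013,-0.0555,0,0,0,0,0.013,-0.0555,0,0,0,0]';python3 -m inch '[0.013,-0.0555,0,0,0,0,0,0,0,0,0,-0.158,0,0,0,0,0,-0.158,0,0,0,0,0,0]' 1; python3 - <<'E'
from h import *
st()
i=camera_info("wrist");im=grab_frame("wrist");cv2.imwrite("pics/e.png",im)
for l in("lid","lid_lug"):print(l,[(np.round(d["centre"]).tolist(),round(d["conf"],2),np.round(ray("wrist",d["centre"],21 if l=="lid" else 15,i)).tolist()) for d in models.look_for("wrist",l)])
print(proj("wrist",[495,306,50],i), np.round(i["T"],3).tolist())
E
```

```text
time: 5.75
ee_pos: [456.0, 216.0, 305.2]
ee_rot: [0.986, 0.169, 0.001, -0.001]
force: [1.6, -0.3, 0.0]
finger_gap: -0.0
grip_force: 0.0
time: 6.25
ee_pos: [449.9, 270.9, 304.8]
ee_rot: [0.947, 0.321, 0.0, -0.001]
force: [0.5, 0.6, -0.4]
finger_gap: 72.4
grip_force: 0.0
t 6.25 pos [449.9 270.9 304.8] F [ 0.5  0.6 -0.4] T [-0.02 -0.   -0.03] gap 72.40993228016714 grip 0.0
R [[0.793, 0.609, 0.0], [0.609, -0.793, 0.001], [0.001, -0.001, -1.0]] q [-0.23  0.44 -0.46  1.97  0.27  0.79 -1.76]
lid [([252.0, 116.0], 0.98, [494.0, 305.0, 21.0]), ([100.0, 237.0], 0.92, [347.0, 344.0, 21.0]), ([62.0, 37.0], 0.82, [458.0, 437.0, 21.0]), ([401.0, 238.0], 0.69, [491.0, 154.0, 21.0])]
lid_lug [([253.0, 115.0], 0.74, [495.0, 305.0, 15.0]), ([101.0, 242.0], 0.74, [339.0, 342.0, 15.0]), ([64.0, 38.0], 0.72, [457.0, 439.0, 15.0]), ([403.0, 241.0], 0.7, [489.0, 147.0, 15.0])]
[251.802231   117.98037502] [[0.609, -0.758, -0.234, 509.96], [-0.793, -0.582, -0.18, 315.709], [-0.0, 0.295, -0.955, 273.302], [0.0, 0.0, 0.0, 1.0]]
```

View pics/e.png

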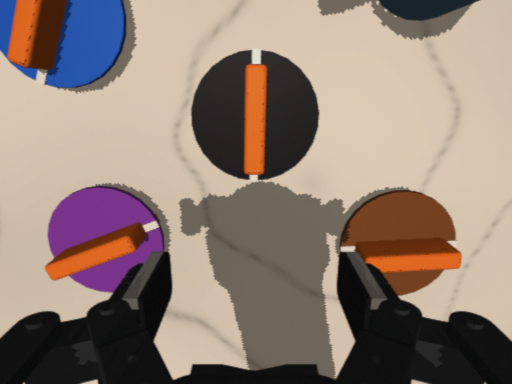

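The wrist view shows the black lid at (255,115) with pointers at (256,57) and (253,178), the bar nearly parallel to tool x. The look-alikes are blue, purple and brown.

```bash
python3 - <<'E'
from h import *
s,Rm=st()
a,b=ray("wrist",(256,57),21),ray("wrist",(253.5,178),21);print(a,b,np.linalg.norm(a-b),"yaw",np.arctan2(*(a-b)[1::-1]),"tool",np.arctan2(Rm[1,0],Rm[0,0]))
c=ray("wrist",(255.5,57+58.5),21);c2=ray("wrist",(255.5,116),19)
t1,t2=ray("wrist",(256.5,65),50),ray("wrist",(254.5,174),49);print("bar",(t1+t2)/2,np.linalg.norm(t1-t2),np.arctan2(*(t1-t2)[1::-1]))
print(c,c2,np.round(Rm.T@((a+b)/2-np.array(s["ee_pos"])),1),np.round(Rm.T@((t1+t2)/2-np.array(s["ee_pos"])),1))
E
```

```text
t 6.4 pos [450.  270.4 304.8] F [-0.4  0.  -0.6] T [-0.04  0.04  0.01] gap 85.13752218948805 grip 0.0
R [[0.794, 0.608, 0.0], [0.608, -0.794, 0.0], [0.001, -0.0, -1.0]] q [-0.23  0.44 -0.46  1.97  0.27  0.79 -1.76]
[527.18300302 326.15777112  21.        ] [458.92124825 276.08278477  21.        ] 84.6591484840168 yaw 0.6329047280574648 tool 0.6530088436842929
bar [494.51286925 301.71687815  49.5       ] 67.93670683327089 0.6360308069493161
[496.20667414 302.80890885  21.        ] [495.81802276 302.49867275  19.        ] [ 52.7   1.8 283.8] [ 54.2   2.2 255.3]
```

```bash
python3 -m inch '[0.054,0.002,0,0,0,0.018,0,0,0.04,0,0,0,0,0,0.04,0,0,0,0,0,0.028,0,0,0]';python3 -m inch '[0,0,0,0,0,0,0,0,0,0,0,0,0,0,0,0,0,0,0,0,0,0,0,0,0,0,0,0,0,0,0,0,0,0,0,0]' 0; python3 - <<'E'
from h import *
st()
E
```

```text
time: 6.9
ee_pos: [493.7, 301.4, 194.9]
ee_rot: [0.95, 0.312, -0.001, 0.0]
force: [1.1, 0.4, 0.1]
finger_gap: 85.2
grip_force: 0.0
time: 7.65
ee_pos: [494.4, 302.2, 198.1]
ee_rot: [0.95, 0.313, 0.001, -0.0]
force: [-1.2, -0.3, 6.4]
finger_gap: 13.0
grip_force: 59.5
t 7.65 pos [494.4 302.2 198.1] F [-1.2 -0.3  6.4] T [-0.05  0.14  0.03] gap 12.960341523507559 grip 59.541547894477844
R [[0.804, 0.595, 0.002], [0.595, -0.804, 0.001], [0.002, 0.0, -1.0]] q [-0.33  0.67 -0.37  1.88  0.38  0.65 -1.85]
```

```bash
python3 -m inch '[0,0,-0.03,0,0,0,0,0,-0.05,0,0,0,0,0,-0.05,0,0,0,0,0,-0.01,0,0,0]';python3 -m inch '[-0.005,0.03,0,0,0,0,-0.0087,0.0525,0,0,0,0,-0.0087,0.0525,0,0,0,0,-0.0087,0.0525,0,0,0,0,-0.0087,0.0525,0,0,0,0,-0.0087,0.0525,0,0,0,0,-0.0087,0.0525,0,0,0,0]'; python3 -m inch '[0,0,0,0,0,-0.159,0,0,0,0,0,-0.159,0,0,0,0,0,-0.159,0,0,0,0,0,-0.159,0,0,0,0,0,-0.159,0,0,0,0,0,-0.159,0,0,0,0,0,-0.159,0,0,0,0,0,-0.159]';python3 -m inch '[0,0,0,0,0,0]';python3 - <<'E'
from h import *
s,Rm=st();print("yaw",np.arctan2(Rm[1,0],Rm[0,0]),Rm.T@(np.array([653.6,-9.2,110])-np.array(s["ee_pos"])))
i=camera_info("wrist");im=grab_frame("wrist");cv2.imwrite("pics/f.png",im)
g=np.array([np.cos(1.912),np.sin(1.912),0]);c=np.array([653.6,-9.2,110])
for n,p in(("g+",c+52*g),("g-",c-52*g),("mouth",c)):print(n,proj("wrist",p,i))
t=np.array(s["ee_pos"])-[0,0,177];x=Rm[:,0]
print("ptr",proj("wrist",t+43*x,i),proj("wrist",t,i))
E
```

```text
time: 8.15
ee_pos: [494.4, 302.4, 340.4]
ee_rot: [0.95, 0.313, 0.003, -0.001]
force: [0.0, 0.5, -1.3]
finger_gap: 12.9
grip_force: 58.7
time: 9.02
ee_pos: [653.4, -11.2, 335.3]
ee_rot: [0.95, 0.313, -0.001, -0.0]
force: [0.8, -0.1, -1.4]
finger_gap: 12.8
grip_force: 58.7
time: 10.02
ee_pos: [652.8, -9.7, 335.1]
ee_rot: [0.576, 0.818, -0.001, -0.001]
force: [0.4, 0.3, -1.1]
finger_gap: 13.1
grip_force: 58.7
time: 10.15
ee_pos: [652.9, -9.8, 335.2]
ee_rot: [0.579, 0.816, -0.001, -0.001]
force: [0.0, 0.4, -1.1]
finger_gap: 13.2
grip_force: 58.7
t 10.15 pos [652.9  -9.8 335.2] F [ 0.   0.4 -1.1] T [-0.02  0.01  0.04] gap 13.196423203617199 grip 58.69852602481842
R [[-0.331, 0.944, -0.002], [0.944, 0.331, 0.0], [0.001, -0.002, -1.0]] q [ 0.42  0.65 -0.67  1.62  0.45  1.03 -0.04]
yaw 1.9077332890859342 [7.48354738e-02 1.39749987e+00 2.25197428e+02]
g+ [256.69813268 130.00795869]
g- [256.94324057 293.7745393 ]
mouth [256.82978567 217.97068797]
ptr [255.66943296 165.05017073] [255.49571971 255.74970455]
```

View pics/f.png

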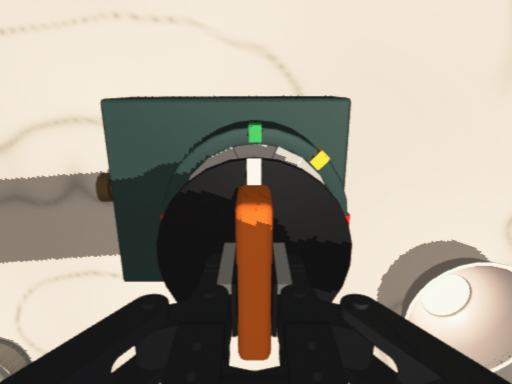

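The green mark is at (255,133) and the lid's pointer at (254,170) is aligned with it, so the lid is centred within about 1 mm. The yellow mark is at (320,160). Lower it, slowly in the last part.

```bash
python3 -m inch '[-0.001,0.0007,0.012,0,0,0,0,0,0.012,0,0,0,0,0,0.004,0,0,0,0,0,0.004,0,0,0]';python3 -m inch '[0,0,0.003,0,0,0,0,0,0.003,0,0,0]';python3 -m inch '[0,0,0.002,0,0,0,0,0,0.002,0,0,0]'
```

```text
time: 10.7
ee_pos: [654.3, -10.0, 304.2]
ee_rot: [0.578, 0.816, -0.0, -0.0]
force: [0.6, 0.1, -1.6]
finger_gap: 13.4
grip_force: 58.7
time: 10.95
ee_pos: [654.4, -10.1, 298.7]
ee_rot: [0.578, 0.816, 0.0, 0.0]
force: [0.7, -0.2, -1.0]
finger_gap: 12.8
grip_force: 58.7
time: 11.2
ee_pos: [654.3, -10.2, 294.7]
ee_rot: [0.578, 0.816, 0.0, 0.0]
force: [-0.2, -0.1, -1.4]
finger_gap: 12.8
grip_force: 58.7
```

Entering cleanly, with no contact force; continue to the seat.

```bash
python3 -m inch '[0,0,0.001,0,0,0,0,0,0.001,0,0,0]';python3 -m inch '[0,0,0.001,0,0,0,0,0,0.001,0,0,0]';python3 -m inch '[0,0,0.001,0,0,0,0,0,0,0,0,0]'
```

```text
time: 11.45
ee_pos: [654.3, -10.2, 293.1]
ee_rot: [0.578, 0.816, -0.0, 0.0]
force: [-2.9, -1.3, 6.8]
finger_gap: 13.1
grip_force: 59.8
time: 11.7
ee_pos: [654.3, -10.0, 293.1]
ee_rot: [0.578, 0.816, -0.0, 0.0]
force: [-7.7, -2.1, 17.7]
finger_gap: 12.8
grip_force: 61.5
time: 11.95
ee_pos: [654.3, -10.0, 293.0]
ee_rot: [0.578, 0.816, -0.001, 0.001]
force: [-8.5, -2.0, 17.9]
finger_gap: 12.9
grip_force: 61.6
```

Seated at z 293.0, exactly as predicted. Ease the press slightly and twist clockwise.

```bash
python3 -m inch '[0,0,-0.0015,0,0,0,0,0,0,0,0,0.08,0,0,0,0,0,0.08,0,0,0,0,0,0.08,0,0,0,0,0,0]';python3 - <<'E'
from h import *
s,Rm=st();print("yaw",np.arctan2(Rm[1,0],Rm[0,0]))
E
python3 -m inch '[0,0,0,0,0,0.1,0,0,0,0,0,0.1,0,0,0,0,0,0.1,0,0,0,0,0,0.1,0,0,0,0,0,0.05,0,0,0,0,0,0]';python3 - <<'E'
from h import *
s,Rm=st();print("yaw",np.arctan2(Rm[1,0],Rm[0,0]))
E
```

```text
time: 12.58
ee_pos: [654.8, -9.9, 293.1]
ee_rot: [0.672, 0.741, 0.001, 0.001]
force: [-1.3, -0.4, 7.6]
finger_gap: 13.1
grip_force: 60.1
t 12.575 pos [654.8  -9.9 293.1] F [-1.3 -0.4  7.6] T [ 0.04  0.62 -0.11] gap 13.071104810476605 grip 60.05054712295532
R [[-0.098, 0.995, 0.002], [0.995, 0.098, -0.001], [-0.001, 0.002, -1.0]] q [ 0.37  0.68 -0.58  1.64  0.44  0.95 -0.28]
yaw 1.668960601122105
time: 13.32
ee_pos: [654.5, -9.7, 293.1]
ee_rot: [0.82, 0.573, 0.0, 0.001]
force: [-2.8, 0.9, 9.4]
finger_gap: 12.6
grip_force: 60.2
t 13.325 pos [654.5  -9.7 293.1] F [-2.8  0.9  9.4] T [ 0.04  0.83 -0.04] gap 12.585567584217591 grip 60.17226576805115
R [[0.344, 0.939, 0.001], [0.939, -0.344, -0.0], [0.0, 0.002, -1.0]] q [ 0.3   0.66 -0.48  1.65  0.36  0.92 -0.67]
yaw 1.2197383280607081
```

```bash
python3 -m inch '[0,0,0,0,0,0.05,0,0,0,0,0,0.044,0,0,0,0,0,0]';python3 - <<'E'
from h import *
s,Rm=st();print("yaw",np.arctan2(Rm[1,0],Rm[0,0]))
i=camera_info("wrist");w=grab_frame("wrist");t=grab_frame("top")
c=cv2.resize(t[120:216,222:302],None,fx=4,fy=4,interpolation=cv2.INTER_CUBIC)
w[0:0]=0;o=np.zeros((384,512+c.shape[1],3),np.uint8);o[:,:512]=w;o[:c.shape[0],512:]=c[:384]
cv2.imwrite("pics/g.png",o[:, :800])
g=np.array([np.cos(1.126),np.sin(1.126),0]);m=np.array([653.6,-9.2,110])
print("yellow",proj("wrist",m+52*g,i),"mouth",proj("wrist",m,i))
e=np.array(s["ee_pos"])-[0,0,177];print("ptr",proj("wrist",e+43*Rm[:,0],i))
E
```

```text
time: 13.7
ee_pos: [654.5, -9.5, 293.1]
ee_rot: [0.846, 0.534, 0.001, 0.0]
force: [-3.9, 0.8, 9.1]
finger_gap: 13.0
grip_force: 60.2
t 13.7 pos [654.5  -9.5 293.1] F [-3.9  0.8  9.1] T [0.16 0.76 0.05] gap 13.002752130704346 grip 60.1876562833786
R [[0.43, 0.903, 0.001], [0.903, -0.43, -0.0], [0.0, 0.001, -1.0]] q [ 0.29  0.65 -0.46  1.65  0.34  0.92 -0.75]
yaw 1.1260349630428979
yellow [249.63114279 142.10348774] mouth [249.9831183  250.11022267]
ptr [251.76991264 165.09427643]
```

View pics/g.png

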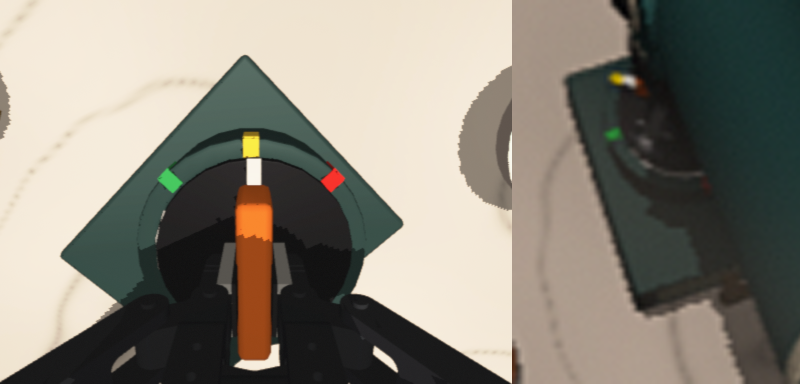

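The wrist view shows the pointer at (254,170) in line with the yellow mark at (251,145), green at (169,180) and red at (332,180). The flange is flat, z is 293.1 and the grip is firm. Tool yaw is 1.126, a turn of 0.783 rad from the green marks. Handing in.

```bash
python3 -c "
from h import *
st();print(workorder.job_done())"
```

```text
t 13.8 pos [654.5  -9.6 293.1] F [-3.8 -0.1  9. ] T [0.07 0.79 0.04] gap 12.926354819270383 grip 60.22549867630005
R [[0.43, 0.903, 0.001], [0.903, -0.43, -0.0], [0.001, 0.001, -1.0]] q [ 0.29  0.65 -0.46  1.65  0.34  0.92 -0.75]
the job is handed in; nothing more can be done
None
```

I handed the job in at 13.8 s: the drawer is pushed shut, and the lid is seated flat, turned 45° clockwise to the yellow marks and still gripped there. No verdict came back.

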